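# Load the laser marking bed with four copper blanks

### The arm

A 6-joint arm with a two-finger parallel gripper is mounted at the origin on the work surface. World frame = base frame: x ahead of the robot, y to its left, z up, the work surface at z = 0. Lengths are in mm, angles in degrees, forces in N, time in s.
With the tool pointing down it reaches from about 325 to 775 mm from the base axis. Payload 5.5 kg.
Tool frame: the origin (TCP) lies on the front face of the gripper's body, between the roots of the fingers; the fingertips stand 73 mm ahead of it and the grasp point (between the pads) lies 54 mm ahead of it; x points along the fingers, z is the direction in which the jaws open and shut, and the axes are right-handed (so a half turn about x gives the same grasp; the last joint's range is limited). The gripper opens to 85 mm and grips with 20 to 120 N. Pads are 22 mm wide; open, the fingers measure 114 mm over their backs; the gripper's body (76 mm by 85 mm) begins 54 mm behind the grasp point. The pads swing forward as they close: fully open they stand 13 mm farther back than shut.
Start: joints at [64.188, 5.22, 70.514, -0, 104.267, -3.249], TCP at [230.226, 554.088, 303.875] pointing down, gripper open.
Joint ranges: [-164.24, 164.24], [-49.07, 125.15], [9.68, 141.18], [-86.29, 266.29], [3.28, 154.24], [-151.56, 151.56]. Speed limits (degrees/s): [147.25, 147.25, 172.46, 180, 180, 180].

### API

Orientations are given as a 3x3 rotation matrix whose columns are the frame's x, y, z axes.
In Python, from bench import get_state, grab_frame, close_job, outline_of, place_of gives the robot as it stands.
- The arm moves only by the tool arm_command, never from a script. Its argument "commands" is one flat list of numbers, 5 for each row, row after row: the shift along the tool's x, y, z in cm, then the turn about the tool's x in rad, then the opening in per cent of the stroke, from 0 (shut) to 100 (fully open). In form: [x, y, z, twist, fingers, x, y, z, twist, fingers, ...]. A call has 1 to 8 rows; each row is the pose to reach, as a shift and turn from the pose commanded when the call began, along the tool's axes at that moment; what a row does not reach only later rows make up. A row lasts 1/10 s, in which the tool goes at most 50 mm and 8.59 degrees, less where a joint would pass 70% of its speed; a pose out of reach is approached as far as the arm can. A call with a gripper value outside its range is refused whole. The fingers move at their own pace and stop on an object; the grip force is fixed at half the most. Time passes only in rows, so rows that repeat a pose let the fingers close. It gives the time, the measured TCP pose, the force and the opening at its end, in the units of the state.
- get_state(): the state, without advancing time (a new reading comes with each control period).
- grab_frame(name): name is "scene" or "top" or "wrist"; returns a dict with "img" (400x640x3 uint8, blue, green, red), "fovy" (degrees; the focal length in pixels is half the picture's height over the tangent of half this angle, whatever the lens; pixels are square), "cx", "cy" (the principal point, pixels), "rvec" (rotation vector, rad) and "tvec" (3), from world to camera coordinates, as OpenCV has them. Camera axes: x right, y down, z forward; pixel columns grow to the right and rows downward; lengths in mm; the calibration is good to about 2 mm. The wrist camera is an equidistant fisheye: a pixel r from the principal point sees the ray r / f radians off the axis. A picture is of the moment at which its call begins. There is no depth.
- close_job(): hands the job in, once; it reports no verdict.
Trained networks look in a picture, given as the dict that the camera call returned (one of the last four; its "shot" number tells which), for a name from the list of things; names that differ only in an ending like _2 or _b are one class to them, and where a whole thing is asked for, a point or a joint stands for the part that bears it (a point fixed in the world has none). Each returns a list of dicts, best first, with "p" (0 to 1); they miss things now and then, are a little off and sometimes report something else, mostly with a low value. They report only what shows in the picture. A call takes as long as a camera call. They do not tell look-alikes from the thing itself.
- outline_of(picture, target): "region" (400x640 bool, what is visible of it).
- place_of(picture, target): "location" ([x, y, z] in mm, in the coordinates of the camera as it stood for that picture, good to about 4 mm: a listed point, or the origin of a listed thing).
The state is a dict: "clock": time; "qpos": joint angles; "joint_velocities": joint speeds; "joint_torque": joint torques, N m; "ee_pos": TCP position; "ee_rot": TCP orientation; "contact_force": force on the tool from outside, world axes, zero at the start; "wrist_torque": the same for the moment, N m; "width": opening from 0.0 (shut) to 1.0 (fully open).
Only numpy, scipy, OpenCV 4.12 (cv2) and the standard library are available. Lean on these libraries where they do the work, as an engineer would, in place of code of your own. Each camera call takes 0.05 s, during which the arm holds its last target. There are 200 camera calls.

### The job

Load the marking bed for the next run, each copper blank in the holder made for its shape: the oblong block standing between the open jaws of the vise with its long sides facing the jaws, the upright round slug standing between the three jaws of the chuck, the round bar lying along the groove of the V-block, and the flat two-hole link lying across both parallels. Set each one down gently and well centred in its holder, fully down and let go. Leave the L-shaped sawn offcut and the clear parts box where they are.

Things in the scene. Friction and masses are not known exactly. Their poses are not given: they have to be found in the camera images.
- block: Oblong sharp-edged copper block, two small screw holes in its top, loose on the bed plate (top of plate: z = 0.012): 36 mm along its x, 50 mm along y, 36 mm high, about 0.57 kg. Origin: centre of its underside. For the vise: hold it by its two ends (across the 50 mm), as there is no room for fingers between its long sides and the jaws.
- slug: Solid copper cylinder standing on end on the bed plate, centre mark in its top: 40 mm in diameter, 50 mm high, about 0.56 kg. Origin: centre of its underside, z up its axis. For the chuck: fingertips kept at least 18 mm above its underside clear the chuck's jaws.
- bar: Round copper bar lying on its side on the bed plate: 26 mm in diameter, 62 mm long, about 0.3 kg. Origin: middle of the bar on its axis, 13 mm over what it lies on; y runs along the bar. It can roll. For the V-block: hold it by its two flat ends (across the 62 mm), as fingers at its sides would meet the V.
- link: Flat copper bus-bar link lying on the bed plate: 80 mm along its x, 40 mm along y, 10 mm thick, an 11 mm hole 27 mm to either side of the middle, about 0.27 kg. Origin: centre of its underside. For the parallels: hold it at its middle, across the 40 mm.
- vise: Low steel vise bolted to the bed plate, jaws open. Origin on the plate below the middle of the gap. x: from fixed to moving jaw; y: along the jaws. Gap 54 mm along x, open at its +-y ends; jaws 60 mm long. Floor of the gap 22 mm and jaw tops 44 mm over the origin; floor 60 mm wide along y. The vise reaches to 60 mm at -x and, with its screw, 112 mm at +x.
- chuck: Steel three-jaw chuck, face up, on a square dark plate (112 mm) bolted to the bed plate. Origin on the bed plate, on the chuck's axis. Body 96 mm in diameter, its flat face 42 mm over the origin; three low open jaws on the face (one towards +x, others at 120 degrees), tops 56 mm over the origin, inner ends 30 mm from the axis.
- vblock: Steel V-block (56 mm along x, 36 mm along y) on a dark plate (116 x 36 x 10 mm) bolted to the bed plate. Origin on the bed plate under the groove's middle. The 90 degree groove runs along y, open at both ends; bottom 26 mm and top edges 48 mm over the origin, 44 mm apart. The bar lying home has its axis 44.4 mm over the origin and stands out at both ends.
- parallels: Two slim ground steel bars side by side on a dark plate (112 x 84 mm) bolted to the bed plate. Origin on the bed plate, midway between the bars. Bars along y, 80 mm long, 10 mm wide, middles at x = +-28 mm, tops 34 mm over the origin; space between them 46 mm wide, 26 mm deep. The link lies across both, its 80 mm along x.
- offcut: Sawn copper offcut, L-shaped seen from above (46 x 40 mm, arms 18 mm wide, 24 mm high), loose on the bed plate. Origin: about the middle of its underside. Not part of this job.
- box: Small open box of clear plastic with a blue clip, holding shims: 90 mm along x, 64 mm along y, 45 mm high, loose on the bed plate among the holders. Origin: centre of its underside. Not part of this job.
Mind the look-alikes: they are no part of the job. What is shaped like the block but turquoise is not meant. There is more than one size of the link; the job needs the smaller.

How it is judged (in metres and radians):
At the end, for the whole second after the job is handed in: Each blank at rest and let go in its holder: within 13 mm of its centre in plan (bar, link: 12 mm), at full depth within 4 mm; block, slug, link level within 0.08 rad; block, bar, link with their y along the holder's y (either way round) within 0.25 rad (horizontal distance between block and vise below 0.013 m and z of block in the frame of vise between 0.018 and 0.026 m and linear speed of each of block, slug, bar, link below 0.02 m/s and angle between each of block, slug, link's own z axis and vertical below 0.08 rad and angle between the y axis of block and the y axis of vise, either way round below 0.25 rad and horizontal distance between slug and chuck below 0.013 m and z of slug in the frame of chuck between 0.038 and 0.046 m and horizontal distance between bar and vblock below 0.012 m and z of bar in the frame of vblock between 0.0404 and 0.0484 m and angle between the y axis of bar and the y axis of vblock, either way round below 0.25 rad and horizontal distance between link and parallels below 0.012 m and z of link in the frame of parallels between 0.03 and 0.038 m and angle between the y axis of link and the y axis of parallels, either way round below 0.25 rad); the robot touches nothing.
It fails at once if the sawn offcut is moved (more than 15 mm) (distance of offcut from where it was at the start of the episode above 0.015 m).
It fails at once if the clear parts box is moved (more than 15 mm) (distance of box from where it was at the start of the episode above 0.015 m).
It fails at once if a blank is dropped into its holder instead of being set down (it arrives faster than 0.6 m/s) ((linear speed of block above 0.6 m/s and horizontal distance between block and vise below 0.05 m and z of block in the frame of vise below 0.052 m) or (linear speed of slug above 0.6 m/s and horizontal distance between slug and chuck below 0.05 m and z of slug in the frame of chuck below 0.072 m) or (linear speed of bar above 0.6 m/s and horizontal distance between bar and vblock below 0.05 m and z of bar in the frame of vblock below 0.0744 m) or (linear speed of link above 0.6 m/s and horizontal distance between link and parallels below 0.05 m and z of link in the frame of parallels below 0.064 m)).
It also fails if it takes over 104 s, if anything falls off the work surface, if the arm or the gripper's body presses on something with over 40 N, if the wrist force passes 120 N, or if a joint passes its speed limit or range.

## Working session

There is one attempt and no reset: what is moved stays moved. The work goes in short steps, Python scripts to look and compute and a tool call to move; the robot and the scene stay as the last step left them, time stands still between calls to the robot, and variables do not carry over. Pictures are saved under pics/ and viewed, about 12 in all and at most 16, crops included, and the job is handed in when it is done.

Besides the shell and the picture viewer there is one more tool, called after "Call:" by a JSON object that holds its "method" and its "body". arm_command: Moves the arm, as the interface text tells. Its arguments: {"type":"object","properties":{"commands":{"type":"array"}},"required":["commands"]}

```bash
mkdir -p pics; cat > h.py <<'E'
import numpy as np, cv2
from bench import *
def cam(n):
    p=grab_frame(n); return p
def RT(p): return cv2.Rodrigues(np.array(p["rvec"],float))[0], np.array(p["tvec"],float).ravel()
def toworld(p,c):
    R,t=RT(p); return R.T@(np.array(c,float)-t)
def f(p): return 200/np.tan(np.radians(p["fovy"])/2)
def proj(p,w):
    R,t=RT(p); c=R@np.array(w,float)+t; return np.array([p["cx"]+f(p)*c[0]/c[2],p["cy"]+f(p)*c[1]/c[2]])
def pix(p,uv,z,fish=False):
    R,t=RT(p); a=np.array([(uv[0]-p["cx"])/f(p),(uv[1]-p["cy"])/f(p)])
    if fish:
        th=np.hypot(*a); d=np.array([*(a/th*np.sin(th)),np.cos(th)])
    else: d=np.array([a[0],a[1],1.])
    d=R.T@d; o=-R.T@t; return o+d*(z-o[2])/d[2]
E
cat > a.py <<'E'
from h import *
s=get_state(); print({k:np.round(v,3).tolist() for k,v in s.items()})
for n in ["top","scene"]:
    p=cam(n); cv2.imwrite(f"pics/{n}0.png",p["img"]); 
    R,t=RT(p); print(n,p["fovy"],"cam at",np.round(-R.T@t),"ax",np.round(R,2).tolist())
    for k in "block slug bar link vise chuck vblock parallels offcut box".split():
        for d in place_of(p,k)[:3]:
            w=toworld(p,d["location"]); print(k,round(d["p"],2),np.round(w,1),np.round(proj(p,w)))
E
python3 a.py
```

```text
{'clock': 0.0, 'qpos': [64.189, 5.264, 70.585, -0.001, 104.266, -3.251], 'joint_velocities': [-0.028, -0.084, 0.021, -0.055, -0.054, -0.069], 'joint_torque': [-0.001, -45.873, -41.802, -0.0, 0.011, -0.0], 'ee_pos': [230.153, 553.944, 302.715], 'ee_rot': [[-0.001, -0.923, 0.384], [-0.002, 0.384, 0.923], [-1.0, 0.0, -0.002]], 'contact_force': [0.357, -0.583, -0.039], 'wrist_torque': [-0.02, -0.003, 0.009], 'width': 0.999}
top 42.74436492490399 cam at [ 138.    2. 1610.] ax [[0.04, -1.0, 0.0], [-0.98, -0.04, -0.2], [0.2, 0.01, -0.98]]
block 0.58 [447.6 160.3  11.5] [277. 206.]
block 0.58 [262.1 293.1   2.5] [231. 263.]
slug 0.58 [378.3 296.1  12.2] [232. 226.]
bar 0.56 [ 362.7 -300.2   24.2] [422. 239.]
link 0.82 [ 1.966e+02 -2.952e+02  1.000e-01] [418. 293.]
link 0.81 [ 442.5 -167.7   12.7] [379. 212.]
vise 0.82 [ 625.1 -187.2   14.1] [387. 157.]
chuck 0.69 [663.1 172.2  11.5] [277. 142.]
vblock 0.67 [527.4 399.4  12.1] [204. 179.]
vblock 0.24 [701.6 -11.   14.3] [333. 133.]
parallels 0.97 [ 528.  -385.9   11.4] [448. 189.]
offcut 0.49 [465.8  10.4  13.2] [324. 203.]
box 0.77 [703.1  -
[... 225 characters left out ...]
block 0.77 [448.  166.6  13. ] [389. 200.]
slug 0.7 [379.3 297.1  12. ] [432. 180.]
slug 0.62 [ 438.3 -161.1   16.1] [257. 209.]
bar 0.67 [ 364.6 -301.6   25.3] [200. 193.]
link 0.8 [ 198.6 -296.9    2.6] [207. 165.]
link 0.78 [ 438.7 -164.    14.9] [256. 209.]
vise 0.76 [ 620.9 -185.2   14.5] [248. 262.]
chuck 0.59 [ 437.9 -160.6   17.1] [257. 208.]
chuck 0.58 [667.9 170.2  14.1] [414. 261.]
chuck 0.54 [465.8  10.6  15.6] [328. 209.]
vblock 0.74 [525.3 404.7  13.5] [494. 210.]
parallels 0.97 [ 525.3 -385.3   13.6] [159. 242.]
offcut 0.7 [465.    9.5  14.3] [327. 209.]
offcut 0.2 [662.5 166.9  16.1] [412. 258.]
box 0.74 [448.9 164.9  14.8] [389. 200.]
box 0.66 [698.6 -10.5  12.8] [333. 280.]
```

```bash
python3 - <<'E'
import cv2
a=cv2.imread("pics/top0.png")[100:320,160:490]; cv2.imwrite("pics/top0c.png",cv2.resize(a,None,fx=2.4,fy=2.4,interpolation=cv2.INTER_CUBIC))
a=cv2.imread("pics/scene0.png")[130:320,120:540]; cv2.imwrite("pics/scene0c.png",cv2.resize(a,None,fx=1.9,fy=1.9,interpolation=cv2.INTER_CUBIC))
E
```

```text
(no output)
```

View pics/top0c.png

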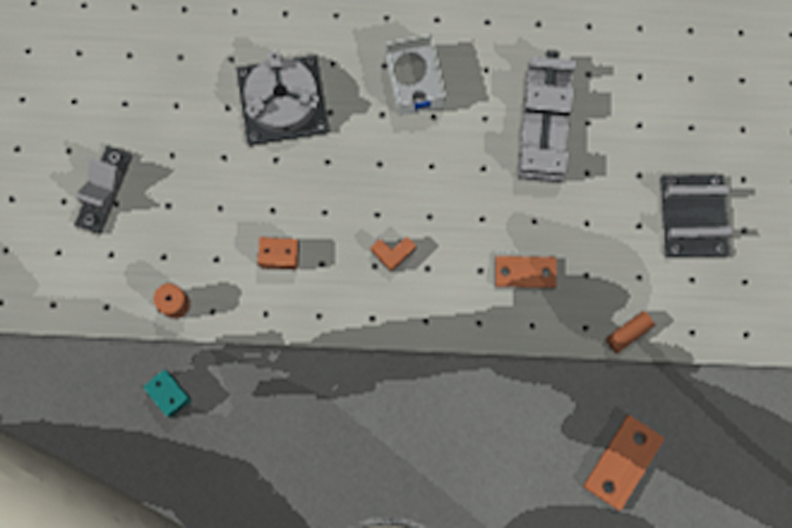

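View pics/scene0c.png

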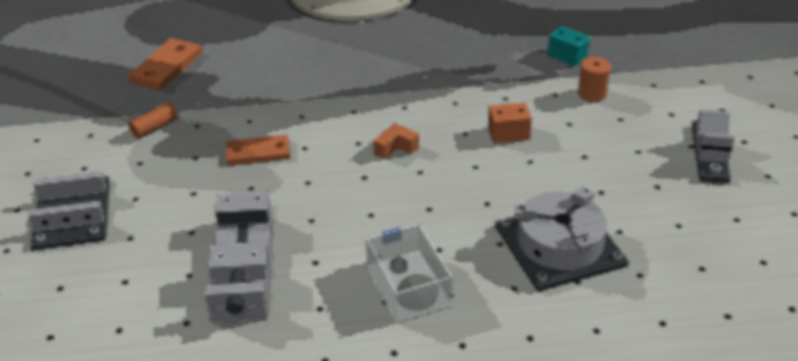

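The block meant is the copper one at top-crop (277,252); the turquoise one at (165,393) is the look-alike. The link meant is the smaller one on the plate at (526,271), as the one at (625,460) is larger and off the plate. Next I fit model silhouettes to the network outlines for position and yaw.

```bash
cat > fit.py <<'E'
from h import *
from scipy.optimize import minimize
def B(x0,x1,y0,y1,z0,z1): return np.array([[x,y,z] for x in(x0,x1) for y in(y0,y1) for z in(z0,z1)],float)
def C(r,z0,z1): 
    a=np.linspace(0,2*np.pi,32,endpoint=False); return np.array([[r*np.cos(t),r*np.sin(t),z] for t in a for z in(z0,z1)])
def CY(r,l,z): 
    a=np.linspace(0,2*np.pi,32,endpoint=False); return np.array([[r*np.cos(t),y,z+r*np.sin(t)] for t in a for y in(-l,l)])
M=dict(block=[B(-18,18,-25,25,0,36)],slug=[C(20,0,50)],bar=[CY(13,31,13)],link=[B(-40,40,-20,20,0,10)],
 chuck=[B(-56,56,-56,56,0,12),C(48,0,42)],vblock=[B(-58,58,-18,18,0,10),B(-28,28,-18,18,0,48)],
 parallels=[B(-56,56,-42,42,0,8),B(-33,-23,-40,40,0,34),B(23,33,-40,40,0,34)],
 vise=[B(-60,80,-30,30,0,22),B(-60,-27,-30,30,0,44),B(27,60,-30,30,0,44),B(60,112,-10,10,10,35)],
 box=[B(-45,45,-32,32,0,45)])
def projs(p,W):
    R,t=RT(p); c=W@R.T+t
    if p.get("fish"):
        r=np.hypot(c[:,0],c[:,1])+1e-9; th=np.arctan2(r,c[:,2]); return np.c_[p["cx"]+f(p)*th*c[:,0]/r,p["cy"]+f(p)*th*c[:,1]/r]
    return np.c_[p["cx"]+f(p)*c[:,0]/c[:,2],p["cy"]+f(p)*c[:,1]/c[:,2]]
def sil(p,name,x,y,yaw,zb=12,S=4,off=(0,0),sz=(640,400)):
    m=np.zeros((sz[1]*S,sz[0]*S),np.uint8); R=np.array([[np.cos(yaw),-np.sin(yaw)],[np.sin(yaw),np.cos(yaw)]])
    for q in M[name]:
        W=np.c_[q[:,:2]@R.T+[x,y],q[:,2]+zb]; P=projs(p,W)-off
        cv2.fillConvexPoly(m,np.round(((P+.5)*S-.5)*16).astype(np.int32) [cv2.convexHull(np.round(P*1000).astype(np.int32),returnPoints=False).ravel()],1,shift=4)
    return m
def fit(obs,name,x0,zb=12,yaws=None):
    # obs: list of (picture, region)
    S=4; dat=[]
    for p,r in obs:
        ys,xs=np.nonzero(r); off=np.array([max(xs.min()-12,0),max(ys.min()-12,0)]); sz=(int(xs.max()+12-off[0]),int(ys.max()+12-off[1]))
        rr=r[off[1]:off[1]+sz[1],off[0]:off[0]+sz[0]].astype(np.uint8); sz=rr.shape[::-1]
        dat.append((p,cv2.resize(rr,None,fx=S,fy=S,interpolation=cv2.INTER_NEAREST)>0,off,sz))
    def cost(v):
        c=0
        for p,r,off,sz in dat:
            m=sil(p,name,v[0],v[1],v[2]/50,zb,S,off,sz)>0; c+=1-(m&r).sum()/max((m|r).sum(),1)
        return c/len(dat)
    best=None
    for a in (np.arange(0,np.pi,np.pi/6) if yaws is None else yaws):
        o=minimize(cost,[x0[0],x0[1],a*50],method="Nelder-Mead",options=dict(initial_simplex=np.array([[x0[0],x0[1],a*50],[x0[0]+8,x0[1],a*50],[x0[0],x0[1]+8,a*50],[x0[0],x0[1],a*50+10]]),maxfev=120,xatol=.1,fatol=1e-4))
        if best is None or o.fun<best.fun: best=o
    return best.x[0],best.x[1],np.degrees(best.x[2]/50),1-best.fun
def pick(p,name,xy):
    b=None
    for d in outline_of(p,name):
        r=np.asarray(d["region"])
        if r.sum()<20: continue
        u=np.array(np.nonzero(r)[::-1]).mean(1); q=projs(p,np.array([[xy[0],xy[1],25.]]))[0]
        e=np.hypot(*(u-q))
        if e<30 and (b is None or e<b[0]): b=(e,r,d["p"])
    return b
E
cat > b.py <<'E'
from fit import *
G=dict(block=(448,163),slug=(379,296),bar=(363,-301),link=(441,-166),vise=(623,-186),chuck=(665,171),vblock=(526,402),parallels=(527,-385),box=(701,-9))
P=[cam("top"),cam("scene")]
for k,g in G.items():
    obs=[]
    for p in P:
        b=pick(p,k,g)
        if b: obs.append((p,b[1]))
    for o in [[x] for x in obs]+([obs] if len(obs)>1 else []): print(k,len(o),np.round(fit(o,k,g),2))
p=cam("wrist"); cv2.imwrite("pics/w0.png",p["img"]); R,t=RT(p); print(p["fovy"],-R.T@t,R.round(2).tolist())
E
python3 b.py
```

```text
block 1 [444.06 159.91   1.09   0.92]
block 1 [445.88 162.7  176.05   0.94]
block 2 [445.22 161.84  -3.36   0.9 ]
slug 1 [374.45 294.    68.87   0.91]
slug 1 [374.78 295.57  30.71   0.84]
slug 2 [374.7  294.57  18.39   0.87]
bar 1 [ 361.34 -301.58   39.09    0.92]
bar 1 [ 364.08 -300.41  219.91    0.92]
bar 2 [ 361.9  -301.19  219.3     0.9 ]
link 1 [ 436.51 -166.15   91.81    0.8 ]
link 1 [ 438.19 -164.11   92.33    0.93]
link 2 [ 437.98 -164.4    91.55    0.86]
vise 1 [ 624.38 -185.26   -3.48    0.86]
vise 1 [ 627.97 -184.68   -3.99    0.91]
vise 2 [ 626.4  -184.9    -3.87    0.88]
chuck 1 [662.26 168.4   11.99   0.95]
vblock 1 [524.57 400.88 -15.79   0.9 ]
vblock 1 [524.36 405.01 -18.14   0.92]
vblock 2 [525.18 402.64 -16.78   0.88]
parallels 1 [ 524.42 -389.61    2.52    0.98]
parallels 1 [ 524.31 -388.08    3.66    0.97]
parallels 2 [ 524.31 -388.77    3.11    0.97]
box 1 [696.43  -9.09  13.3    0.93]
box 1 [699.09  -7.45  14.49   0.96]
box 2 [697.47  -8.14 194.45   0.94]
65.70646984690485 [165.6406076  580.56786397 373.67905341] [[0.38, 0.92, -0.0], [0.89, -0.37, 0.28], [0.26, -0.11, -0.96]]
```

```bash
cat > d.py <<'E'
import sys; from fit import *
def delta(x,y,z,ang):
    s=get_state(); R=np.array(s["ee_rot"]); d=R.T@(np.array([x,y,z])-s["ee_pos"])/10
    a=np.degrees(np.arctan2(R[1,2],R[0,2])); q1=np.degrees(np.arctan2(y,x))
    for aa in (ang,ang+180,ang-180):
        if abs((q1-aa+180)%360-180)>140: continue
        t=(a-aa+180)%360-180
        print("shift",d.round(2),"twist %.3f (rows %.1f; rows lin %.1f)"%(np.radians(t),abs(t)/8.59,np.linalg.norm(d)/5))
if __name__=="__main__":
    s=get_state(); print("t",s["clock"],np.round(s["ee_pos"],1),"w",round(s["width"],3),"F",np.round(s["contact_force"],1))
    delta(*map(float,sys.argv[1:5]))
E
cat > w.py <<'E'
# wrist look: name x y zb [yawguess] [out.png]
import sys; from fit import *
k=sys.argv[1]; g=(float(sys.argv[2]),float(sys.argv[3])); zb=float(sys.argv[4]); yw=None if len(sys.argv)<6 else [np.radians(float(sys.argv[5]))]
p=cam("wrist"); p["fish"]=True
if len(sys.argv)>6: cv2.imwrite(sys.argv[6],p["img"])
for d in place_of(p,k)[:2]: print("place",round(d["p"],2),toworld(p,d["location"]).round(1))
b=pick(p,k,g) 
if b is None:
    for d in outline_of(p,k): r=np.asarray(d["region"]); print("cand",d["p"],r.sum(),np.array(np.nonzero(r)[::-1]).mean(1).round(), projs(p,np.array([[*g,25.]]))[0].round())
else: print("p",b[2],"fit",np.round(fit([(p,b[1])],k,g,zb,yw),2), "bbox",[int(v) for v in cv2.boundingRect(b[1].astype(np.uint8))])
E
sed -i 's/if e<30 and/if e<(90 if p.get("fish") else 30) and/' fit.py
python3 d.py 374.7 294.6 210 67.4
```

```text
t 2.15 [230.2 554.1 303.9] w 1.001 F [ 0.5 -0.8 -0.8]
shift [  9.39 -23.3  -18.42] twist 0.001 (rows 0.0; rows lin 6.2)
```

Call:
{"method": "arm_command", "body": {"commands": [9.4,-23.3,-18.4,0,100,9.4,-23.3,-18.4,0,100,9.4,-23.3,-18.4,0,100,9.4,-23.3,-18.4,0,100,9.4,-23.3,-18.4,0,100,9.4,-23.3,-18.4,0,100,9.4,-23.3,-18.4,0,100,9.4,-23.3,-18.4,0,100]}}

```text
clock: 2.95
ee_pos: [375.3, 293.4, 209.3]
ee_rot: [[-0.001, -0.922, 0.387], [-0.0, 0.387, 0.922], [-1.0, 0.001, -0.001]]
contact_force: [-0.1, 1.0, 0.8]
width: 1.002
```

```bash
python3 w.py slug 374.7 294.6 12 0 pics/w1.png; python3 d.py 374.7 294.6 108 67.4
```

```text
place 0.57 [380.7 294.4  11.1]
p 0.58 fit [377.77 294.25   0.57   0.96] bbox [299, 172, 52, 64]
t 3.1 [374.5 296.  210.8] w 1.003 F [ 0.2  0.2 -0. ]
shift [10.28 -0.07 -0.14] twist 0.002 (rows 0.0; rows lin 2.1)
```

View pics/w1.png

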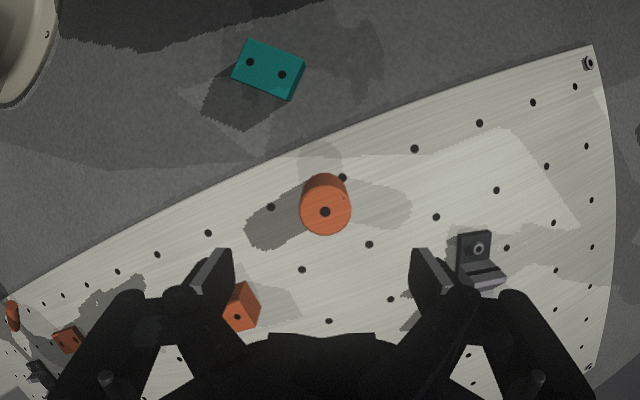

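The slug shows at wrist pixel (326,205), and the fit puts it at (377.5, 294.4), which agrees with the other two cameras. Now to grasp it.

Call:
{"method": "arm_command", "body": {"commands": [5,-0.3,0,0,100,8,-0.3,0,0,100,10.3,-0.3,0,0,100,10.3,-0.3,0,0,100,10.3,-0.3,0,0,0,10.3,-0.3,0,0,0,10.3,-0.3,0,0,0,10.3,-0.3,0,0,0]}}

```text
clock: 3.9
ee_pos: [378.4, 294.4, 109.2]
ee_rot: [[0.003, -0.924, 0.383], [0.002, 0.383, 0.924], [-1.0, -0.002, 0.004]]
contact_force: [-0.3, 1.4, 5.2]
width: 0.445
```

Call:
{"method": "arm_command", "body": {"commands": [0,0,0,0,0,0,0,0,0,0,0,0,0,0,0,0,0,0,0,0]}}

```text
clock: 4.3
ee_pos: [378.4, 294.4, 109.2]
ee_rot: [[0.003, -0.923, 0.384], [0.003, 0.384, 0.923], [-1.0, -0.002, 0.004]]
contact_force: [-0.7, 1.2, 5.9]
width: 0.446
```

```bash
python3 d.py 662.3 168.4 220 67.4
```

```text
t 4.3 [378.4 294.4 109.2] w 0.446 F [-0.7  1.2  5.9]
shift [-11.03 -31.07  -0.7 ] twist 0.001 (rows 0.0; rows lin 6.6)
shift [-11.03 -31.07  -0.7 ] twist -3.141 (rows 21.0; rows lin 6.6)
shift [-11.03 -31.07  -0.7 ] twist -3.141 (rows 21.0; rows lin 6.6)
```

Call:
{"method": "arm_command", "body": {"commands": [-5,0,0,0,0,-10,0,0,0,0,-14,-35,-0.7,0,0,-14,-35,-0.7,0,0,-14,-35,-0.7,0,0,-14,-35,-0.7,0,0,-14,-35,-0.7,0,0,-14,-35,-0.7,0,0]}}

```text
clock: 5.1
ee_pos: [651.8, 172.4, 239.2]
ee_rot: [[-0.003, -0.923, 0.384], [-0.001, 0.384, 0.923], [-1.0, 0.003, -0.002]]
contact_force: [0.9, 1.6, -5.5]
width: 0.445
```

Call:
{"method": "arm_command", "body": {"commands": [0,-3,0,0,0,0,-3,0,0,0,0,-3,0,0,0]}}

```text
clock: 5.4
ee_pos: [678.1, 161.7, 238.1]
ee_rot: [[-0.005, -0.923, 0.385], [-0.001, 0.385, 0.923], [-1.0, 0.004, -0.002]]
contact_force: [-0.4, 0.2, -6.5]
width: 0.445
```

```bash
python3 w.py chuck 662.5 169 12 12 pics/w2.png; python3 d.py 662.3 168.4 220 67.4
```

```text
place 0.75 [661.6 168.5  11. ]
place 0.17 [ 436.8 -164.9   13.2]
p 0.6 fit [663.36 170.17  12.35   0.86] bbox [245, 89, 158, 142]
t 5.55 [677.3 163.  240.6] w 0.444 F [-0.3  0.5 -5.5]
shift [ 2.06  1.59 -0.07] twist 0.002 (rows 0.0; rows lin 0.5)
shift [ 2.06  1.59 -0.07] twist -3.140 (rows 20.9; rows lin 0.5)
shift [ 2.06  1.59 -0.07] twist -3.140 (rows 20.9; rows lin 0.5)
```

View pics/w2.png

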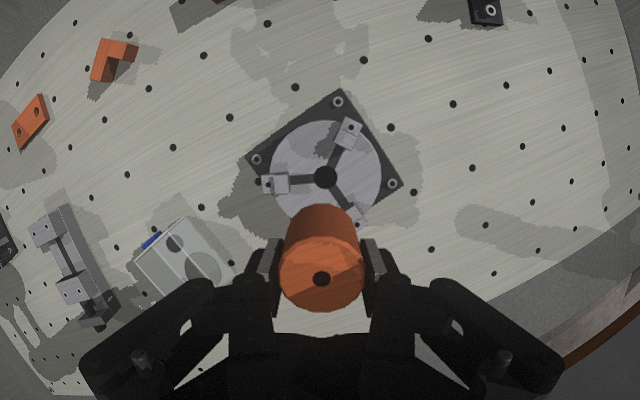

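```bash
python3 - <<'E'
from h import *
p=cam("wrist"); s=get_state(); print(np.round(s["ee_pos"],1))
print(pix(p,(325,177),54,True).round(1), pix(p,(321,279),s["ee_pos"][2]-97.2+50,True).round(1))
E
```

```text
[677.3 163.1 241.1]
[664.1 171.4  54. ] [677.  162.6 193.9]
```

Call:
{"method": "arm_command", "body": {"commands": [0,1.55,0.14,0,0,3,1.55,0.14,0,0,6,1.55,0.14,0,0,7.5,1.55,0.14,0,0,8.2,1.55,0.14,0,0,8.6,1.55,0.14,0,0,8.8,1.55,0.14,0,0,8.9,1.55,0.14,0,0]}}

```text
clock: 6.4
ee_pos: [664.9, 169.6, 153.5]
ee_rot: [[0.002, -0.923, 0.384], [0.0, 0.384, 0.923], [-1.0, -0.002, 0.001]]
contact_force: [0.3, 0.2, -6.2]
width: 0.446
```

```bash
python3 d.py 663.4 170.3 151.2 67.4|head -2; sleep 0; python3 d.py 663.4 170.3 151.2 67.4|head -1
```

```text
t 6.4 [664.9 169.6 153.5] w 0.446 F [ 0.3  0.2 -6.2]
shift [0.23 0.17 0.  ] twist 0.001 (rows 0.0; rows lin 0.1)
t 6.4 [664.9 169.6 153.5] w 0.446 F [ 0.3  0.2 -6.2]
```

Step down in small increments until contact shows.

Call:
{"method": "arm_command", "body": {"commands": [0.1,0.1,0,0,0,0.2,0.1,0,0,0,0.25,0.1,0,0,0,0.3,0.1,0,0,0,0.3,0.1,0,0,0]}}

```text
clock: 6.9
ee_pos: [663.8, 170.0, 151.3]
ee_rot: [[0.002, -0.923, 0.384], [0.0, 0.384, 0.923], [-1.0, -0.002, 0.001]]
contact_force: [-3.8, -1.1, 6.3]
width: 0.447
```

Call:
{"method": "arm_command", "body": {"commands": [0,0,0,0,60,0,0,0,0,80,0,0,0,0,80,0,0,0,0,80,-3,0,0,0,80,-7,0,0,0,100,-11,0,0,0,100,-11,0,0,0,100]}}

```text
clock: 7.7
ee_pos: [664.9, 170.1, 267.7]
ee_rot: [[0.013, -0.923, 0.384], [0.003, 0.384, 0.923], [-1.0, -0.011, 0.007]]
contact_force: [0.9, 0.5, 0.1]
width: 1.002
```

```bash
python3 w.py slug 663.4 170.3 54 0; python3 d.py 445.5 162 210 87; python3 d.py 445.5 162 210 91|tail -2
```

```text
place 0.88 [664.5 170.2  51.3]
p 0.66 fit [ 6.6329e+02  1.6987e+02 -5.2000e-01  9.3000e-01] bbox [295, 164, 50, 58]
t 7.85 [663.5 169.9 258.6] w 1.001 F [-0.3 -0.5 -0.9]
shift [ 4.86 19.83 -9.09] twist -0.341 (rows 2.3; rows lin 4.5)
shift [ 4.86 19.83 -9.09] twist 2.800 (rows 18.7; rows lin 4.5)
shift [ 4.86 19.83 -9.09] twist 2.800 (rows 18.7; rows lin 4.5)
shift [ 4.86 19.83 -9.09] twist 2.730 (rows 18.2; rows lin 4.5)
shift [ 4.86 19.83 -9.09] twist 2.730 (rows 18.2; rows lin 4.5)
```

Call:
{"method": "arm_command", "body": {"commands": [0,5,-2.3,-0.15,100,4.9,19.8,-9.1,-0.34,100,4.9,19.8,-9.1,-0.34,100,4.9,19.8,-9.1,-0.34,100,4.9,19.8,-9.1,-0.34,100,4.9,19.8,-9.1,-0.34,100]}}

```text
clock: 8.45
ee_pos: [442.3, 161.6, 206.3]
ee_rot: [[-0.006, -0.999, 0.053], [-0.001, 0.053, 0.999], [-1.0, 0.006, -0.002]]
contact_force: [0.7, 1.1, 0.7]
width: 0.998
```

```bash
python3 w.py block 445.5 162 12 -3 ; python3 d.py 445.5 162 112 88
```

```text
place 0.66 [450.  158.4  11.5]
place 0.26 [ 435.5 -166.4   12. ]
p 0.57 fit [448.22 161.26  -0.77   0.96] bbox [289, 180, 66, 55]
t 8.6 [446.1 161.8 209.3] w 0.998 F [-0.1  0.3  0.4]
shift [9.73 0.05 0.02] twist -0.019 (rows 0.1; rows lin 1.9)
shift [9.73 0.05 0.02] twist 3.123 (rows 20.8; rows lin 1.9)
shift [9.73 0.05 0.02] twist 3.123 (rows 20.8; rows lin 1.9)
```

Call:
{"method": "arm_command", "body": {"commands": [5,-0.2,0,-0.03,100,9,-0.2,0,-0.03,100,11.4,-0.2,0,-0.03,100,11.4,-0.2,0,-0.03,100,11.4,-0.2,0,-0.03,0,11.4,-0.2,0,-0.03,0,11.4,-0.2,0,-0.03,0,11.4,-0.2,0,-0.03,0]}}

```text
clock: 9.4
ee_pos: [449.2, 162.0, 98.7]
ee_rot: [[0.005, -1.0, 0.024], [0.001, 0.024, 1.0], [-1.0, -0.005, 0.001]]
contact_force: [1.0, -0.8, 7.6]
width: 0.57
```

Call:
{"method": "arm_command", "body": {"commands": [0,0,0,0,0,0,0,0,0,0,0,0,0,0,0]}}

```text
clock: 9.7
ee_pos: [449.2, 161.9, 98.7]
ee_rot: [[0.005, -1.0, 0.024], [0.001, 0.024, 1.0], [-1.0, -0.005, 0.001]]
contact_force: [-0.0, -1.1, 6.4]
width: 0.568
```

```bash
python3 d.py 626 -185 230 86
```

```text
t 9.7 [449.2 161.9  98.7] w 0.568 F [-0.  -1.1  6.4]
shift [-13.08 -18.57 -34.25] twist 0.046 (rows 0.3; rows lin 8.2)
shift [-13.08 -18.57 -34.25] twist -3.096 (rows 20.6; rows lin 8.2)
shift [-13.08 -18.57 -34.25] twist -3.096 (rows 20.6; rows lin 8.2)
```

Call:
{"method": "arm_command", "body": {"commands": [-5,0,0,0,0,-10,0,-1,0,0,-14,-22.5,-34.2,0.05,0,-14,-22.5,-34.2,0.05,0,-14,-22.5,-34.2,0.05,0,-14,-22.5,-34.2,0.05,0,-14,-22.5,-34.2,0.05,0,-14,-22.5,-34.2,0.05,0]}}

```text
clock: 10.5
ee_pos: [609.4, -100.9, 224.8]
ee_rot: [[-0.001, -0.997, 0.074], [0.001, 0.074, 0.997], [-1.0, 0.001, 0.001]]
contact_force: [2.2, 0.8, -4.5]
width: 0.57
```

```bash
python3 d.py 668 -185 240 86
```

```text
t 10.5 [ 609.4 -100.9  224.8] w 0.57 F [ 2.2  0.8 -4.5]
shift [-1.53 -6.46 -7.96] twist -0.004 (rows 0.0; rows lin 2.1)
shift [-1.53 -6.46 -7.96] twist 3.138 (rows 20.9; rows lin 2.1)
shift [-1.53 -6.46 -7.96] twist 3.138 (rows 20.9; rows lin 2.1)
```

Call:
{"method": "arm_command", "body": {"commands": [-1.5,-6.5,-8,0,0,-1.5,-6.5,-8,0,0,-1.5,-6.5,-8,0,0,-1.5,-6.5,-8,0,0]}}

```text
clock: 10.9
ee_pos: [667.9, -185.1, 237.9]
ee_rot: [[-0.004, -0.997, 0.076], [0.001, 0.076, 0.997], [-1.0, 0.004, 0.001]]
contact_force: [0.0, 0.3, -5.7]
width: 0.567
```

```bash
python3 w.py vise 626 -185 12 -4 pics/w3.png; python3 d.py 626 -185 200 86
```

```text
place 0.78 [ 627.8 -185.4    6.5]
p 0.77 fit [ 628.43 -185.26   -2.99    0.9 ] bbox [279, 76, 77, 136]
t 11.05 [ 667.4 -182.4  240.3] w 0.569 F [ 0.4  0.9 -5.7]
shift [ 4.03  4.11 -0.56] twist -0.003 (rows 0.0; rows lin 1.2)
shift [ 4.03  4.11 -0.56] twist 3.139 (rows 20.9; rows lin 1.2)
shift [ 4.03  4.11 -0.56] twist 3.139 (rows 20.9; rows lin 1.2)
```

View pics/w3.png

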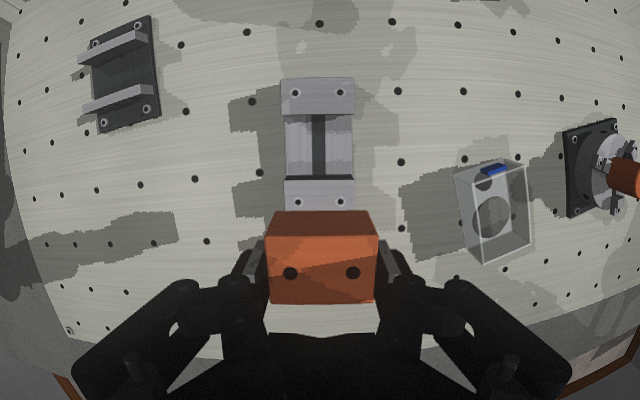

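```bash
python3 - <<'E'
from h import *
p=cam("wrist"); s=get_state(); print(np.round(s["ee_pos"],1))
for uv in [(317,114),(319,181),(281,113),(354,112),(285,182),(355,182),(280,79),(355,78)]: print(uv,pix(p,uv,56,True).round(1))
for uv in [(290,272),(352,272)]: print(uv,pix(p,uv,s["ee_pos"][2]-86.7+36,True).round(1))
E
```

```text
[ 667.4 -182.2  240.8]
(317, 114) [ 598.8 -181.3   56. ]
(319, 181) [ 654.7 -183.8   56. ]
(281, 113) [ 595.5 -210.5   56. ]
(354, 112) [ 599.1 -151.2   56. ]
(285, 182) [ 653.5 -212.5   56. ]
(355, 182) [ 657.7 -153.5   56. ]
(280, 79) [ 567.4 -209.1   56. ]
(355, 78) [ 571.1 -148.5   56. ]
(290, 272) [ 664.7 -196.6  190.1]
(352, 272) [ 666.7 -169.2  190.1]
```

Call:
{"method": "arm_command", "body": {"commands": [0,3.9,-0.37,0,0,4,3.9,-0.37,0,0,7,3.9,-0.37,0,0,7,3.9,-0.37,0,0,7,3.9,-0.37,0,0]}}

```text
clock: 11.6
ee_pos: [628.3, -183.5, 171.1]
ee_rot: [[-0.0, -0.997, 0.073], [0.0, 0.073, 0.997], [-1.0, 0.0, 0.0]]
contact_force: [0.1, 0.1, -4.9]
width: 0.572
```

```bash
python3 d.py 628 -183 120.7 86.3; python3 - <<'E'
from h import *
p=cam("wrist");cv2.imwrite("pics/w4.png",p["img"])
E
```

```text
t 11.6 [ 628.3 -183.5  171.1] w 0.572 F [ 0.1  0.1 -4.9]
shift [5.04 0.03 0.04] twist -0.008 (rows 0.1; rows lin 1.0)
shift [5.04 0.03 0.04] twist 3.134 (rows 20.9; rows lin 1.0)
shift [5.04 0.03 0.04] twist 3.134 (rows 20.9; rows lin 1.0)
```

View pics/w4.png

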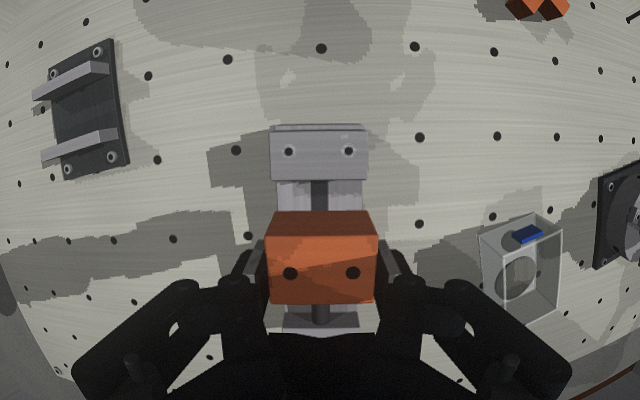

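The block is well aligned over the gap, with the fixed jaw at (318,150) and the block's upper edge at (318,212). I lower it gently.

Call:
{"method": "arm_command", "body": {"commands": [2,0,0,0,0,3.5,0,0,0,0,4.2,0,0,0,0,4.6,0,0,0,0,4.8,0,0,0,0,4.9,0,0,0,0,5,0,0,0,0,5,0,0,0,0]}}

```text
clock: 12.45
ee_pos: [628.8, -184.6, 120.9]
ee_rot: [[0.001, -0.997, 0.074], [-0.0, 0.074, 0.997], [-1.0, -0.001, -0.0]]
contact_force: [-0.8, -1.0, -5.7]
width: 0.572
```

Call:
{"method": "arm_command", "body": {"commands": [0.1,0,0,0,0,0.15,0,0,0,0,0.15,0,0,0,0]}}

```text
clock: 12.75
ee_pos: [628.8, -184.6, 120.8]
ee_rot: [[0.001, -0.997, 0.074], [-0.001, 0.074, 0.997], [-1.0, -0.001, -0.0]]
contact_force: [-5.5, 1.1, 6.2]
width: 0.568
```

Call:
{"method": "arm_command", "body": {"commands": [0,0,0,0,75,0,0,0,0,80,0,0,0,0,80,0,0,0,0,80,-3,0,0,0,80,-7,0,0,0,100,-11,0,0,0,100,-11,0,0,0,100]}}

```text
clock: 13.55
ee_pos: [630.5, -185.1, 237.5]
ee_rot: [[0.012, -0.997, 0.074], [-0.004, 0.074, 0.997], [-1.0, -0.012, -0.003]]
contact_force: [-0.0, -0.4, 0.5]
width: 1.002
```

```bash
python3 w.py block 627 -183 34 -3; python3 d.py 438 -164.5 215 1.8
```

```text
place 0.86 [ 628.4 -187.4   31.9]
p 0.64 fit [ 628.55 -185.39   -4.54    0.96] bbox [291, 165, 65, 53]
t 13.7 [ 628.7 -184.5  228.6] w 1.0 F [-0.9  0.9 -0.1]
shift [ 1.36 19.16  0.59] twist 1.466 (rows 9.8; rows lin 3.8)
```

Call:
{"method": "arm_command", "body": {"commands": [1.3,19.2,0.6,1.46,100,1.3,19.2,0.6,1.46,100,1.3,19.2,0.6,1.46,100,1.3,19.2,0.6,1.46,100,1.3,19.2,0.6,1.46,100,1.3,19.2,0.6,1.46,100,1.3,19.2,0.6,1.46,100,1.3,19.2,0.6,1.46,100]}}

```text
clock: 14.5
ee_pos: [436.9, -164.1, 213.7]
ee_rot: [[-0.003, -0.287, 0.958], [0.001, 0.958, 0.287], [-1.0, 0.002, -0.003]]
contact_force: [0.1, 0.2, 0.6]
width: 1.0
```

```bash
python3 d.py 438 -164.5 215 1.8
```

```text
t 14.5 [ 436.9 -164.1  213.7] w 1.0 F [0.1 0.2 0.6]
shift [-0.13 -0.07  0.1 ] twist 0.259 (rows 1.7; rows lin 0.0)
```

Call:
{"method": "arm_command", "body": {"commands": [0,0,0.1,0.14,100,0,0,0.1,0.26,100,0,0,0.1,0.26,100]}}

```text
clock: 14.8
ee_pos: [438.0, -163.8, 213.8]
ee_rot: [[-0.003, -0.036, 0.999], [0.001, 0.999, 0.036], [-1.0, 0.002, -0.003]]
contact_force: [0.6, -0.8, 0.0]
width: 0.998
```

```bash
python3 w.py link 438 -164.5 12 92 pics/w5.png; python3 d.py 438 -164.5 87 1.8
```

```text
place 0.6 [ 436.8 -166.2    9.6]
place 0.57 [ 200.4 -299.     1.7]
p 0.84 fit [ 440.43 -165.11   91.75    0.93] bbox [301, 148, 47, 90]
t 14.95 [ 438.3 -164.   214.8] w 1.001 F [-0.2 -0.5  0.6]
shift [ 1.278e+01 -6.000e-02 -1.000e-02] twist 0.008 (rows 0.1; rows lin 2.6)
```

View pics/w5.png

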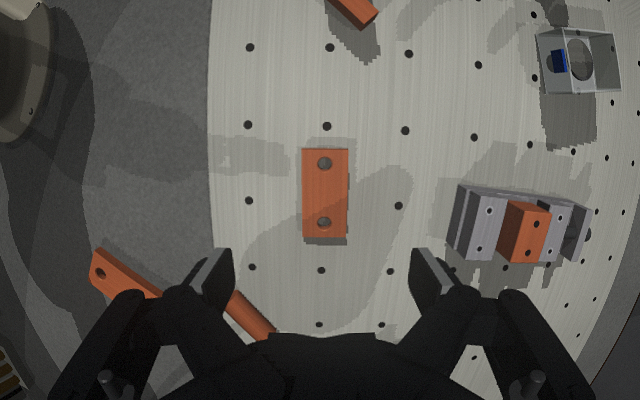

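The link shows at wrist (325,194), fit (440,-165), yaw 91.8°. The block sits centred in the vise. Now to grasp the link.

Call:
{"method": "arm_command", "body": {"commands": [5,-0.1,0.15,0,100,10,-0.1,0.15,0,100,12.3,-0.1,0.15,0,100,12.7,-0.1,0.15,0,100,12.7,-0.1,0.15,0,100,12.7,-0.1,0.15,0,0,12.7,-0.1,0.15,0,0,12.7,-0.1,0.15,0,0]}}

```text
clock: 15.75
ee_pos: [440.9, -165.4, 90.7]
ee_rot: [[0.003, -0.037, 0.999], [-0.001, 0.999, 0.037], [-1.0, -0.001, 0.003]]
contact_force: [0.0, -0.1, 0.3]
width: 0.519
```

Call:
{"method": "arm_command", "body": {"commands": [0,0,0,0,0,0,0,0,0,0,0,0,0,0,0,0,0,0,0,0]}}

```text
clock: 16.15
ee_pos: [440.9, -165.4, 91.0]
ee_rot: [[0.003, -0.037, 0.999], [-0.001, 0.999, 0.037], [-1.0, -0.001, 0.003]]
contact_force: [-1.6, 0.0, 6.0]
width: 0.428
```

```bash
python3 d.py 524.3 -388.5 240 93.1
```

```text
t 16.15 [ 440.9 -165.4   91. ] w 0.428 F [-1.6  0.   6. ]
shift [-14.84 -22.63   7.54] twist -1.588 (rows 10.6; rows lin 5.6)
shift [-14.84 -22.63   7.54] twist 1.554 (rows 10.4; rows lin 5.6)
shift [-14.84 -22.63   7.54] twist 1.554 (rows 10.4; rows lin 5.6)
```

Call:
{"method": "arm_command", "body": {"commands": [0,0,0,0,60,0,0,0,0,60,0.35,0,0,0,60,0.35,0,0,0,40,0.35,0,0,0,0,0.35,0,0,0,0,0.35,0,0,0,0,0.35,0,0,0,0]}}

```text
clock: 16.95
ee_pos: [440.0, -164.9, 85.2]
ee_rot: [[-0.0, -0.037, 0.999], [0.0, 0.999, 0.037], [-1.0, 0.0, -0.0]]
contact_force: [0.9, 0.6, -0.7]
width: 0.446
```

Call:
{"method": "arm_command", "body": {"commands": [0,0,0,0,0,0,0,0,0,0,-3,0,0,0,0,-8,0,0,0,0,-12,0,0,0,0]}}

```text
clock: 17.45
ee_pos: [439.8, -164.9, 206.9]
ee_rot: [[-0.0, -0.037, 0.999], [0.0, 0.999, 0.037], [-1.0, 0.0, -0.0]]
contact_force: [1.0, -0.2, -2.1]
width: 0.445
```

```bash
python3 w.py link 440.9 -165.4 120 92 pics/w6.png; python3 d.py 524.3 -388.5 240 93.1
```

```text
place 0.72 [ 438.6 -165.   135.9]
place 0.69 [ 198.8 -298.7    0.6]
p 0.95 fit [ 440.55 -168.98   93.23    0.83] bbox [277, 178, 90, 148]
t 17.6 [ 441.2 -165.6  208.8] w 0.446 F [-0.4 -0.4 -3.2]
shift [ -3.   -22.6    7.49] twist -1.588 (rows 10.6; rows lin 4.8)
shift [ -3.   -22.6    7.49] twist 1.554 (rows 10.4; rows lin 4.8)
shift [ -3.   -22.6    7.49] twist 1.554 (rows 10.4; rows lin 4.8)
```

View pics/w6.png

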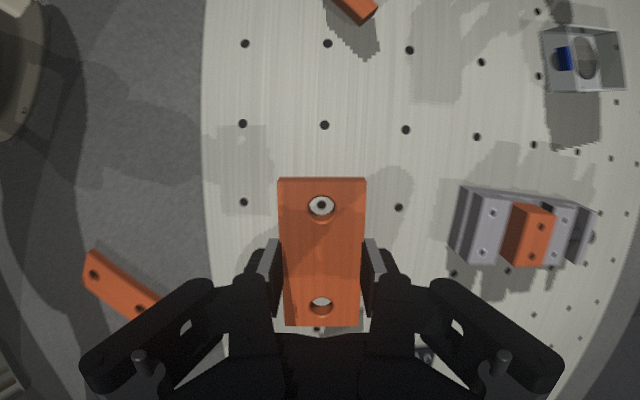

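```bash
python3 d.py 474 -388.5 250 -86.9
```

```text
t 17.6 [ 441.2 -165.6  208.8] w 0.446 F [-0.4 -0.4 -3.2]
shift [ -4.03 -22.41   2.47] twist 1.554 (rows 10.4; rows lin 4.6)
shift [ -4.03 -22.41   2.47] twist -1.588 (rows 10.6; rows lin 4.6)
shift [ -4.03 -22.41   2.47] twist -1.588 (rows 10.6; rows lin 4.6)
```

Call:
{"method": "arm_command", "body": {"commands": [-4,-22.4,2.5,1.55,0,-4,-22.4,2.5,1.55,0,-4,-22.4,2.5,1.55,0,-4,-22.4,2.5,1.55,0,-4,-22.4,2.5,1.55,0,-4,-22.4,2.5,1.55,0,-4,-22.4,2.5,1.55,0,-4,-22.4,2.5,1.55,0]}}

```text
clock: 18.4
ee_pos: [472.8, -388.0, 242.0]
ee_rot: [[-0.004, 0.921, 0.39], [0.003, 0.39, -0.921], [-1.0, -0.002, -0.005]]
contact_force: [0.1, -1.2, -1.7]
width: 0.444
```

```bash
python3 d.py 474 -388.5 250 -86.9
```

```text
t 18.4 [ 472.8 -388.   242. ] w 0.444 F [ 0.1 -1.2 -1.7]
shift [-0.8   0.09  0.08] twist 0.347 (rows 2.3; rows lin 0.2)
shift [-0.8   0.09  0.08] twist -2.795 (rows 18.6; rows lin 0.2)
shift [-0.8   0.09  0.08] twist -2.795 (rows 18.6; rows lin 0.2)
```

Call:
{"method": "arm_command", "body": {"commands": [-0.8,0.1,0.1,0.15,0,-0.8,0.1,0.1,0.3,0,-0.8,0.1,0.1,0.35,0,-0.8,0.1,0.1,0.35,0]}}

```text
clock: 18.8
ee_pos: [474.3, -388.1, 250.6]
ee_rot: [[-0.003, 0.998, 0.057], [0.003, 0.057, -0.998], [-1.0, -0.003, -0.003]]
contact_force: [-0.3, -0.1, -3.8]
width: 0.446
```

```bash
python3 w.py parallels 524.3 -388.5 12 3 pics/w7.png; python3 d.py 524.3 -388.5 140 -86.9
```

```text
place 0.88 [ 526.4 -388.6   10.1]
p 0.76 fit [ 527.32 -389.13    3.58    0.9 ] bbox [281, 74, 90, 106]
t 18.95 [ 474.5 -388.2  251.8] w 0.445 F [ 0.6 -0.9 -2.3]
shift [11.17  4.99  0.34] twist 0.005 (rows 0.0; rows lin 2.4)
shift [11.17  4.99  0.34] twist -3.136 (rows 20.9; rows lin 2.4)
shift [11.17  4.99  0.34] twist -3.136 (rows 20.9; rows lin 2.4)
```

View pics/w7.png

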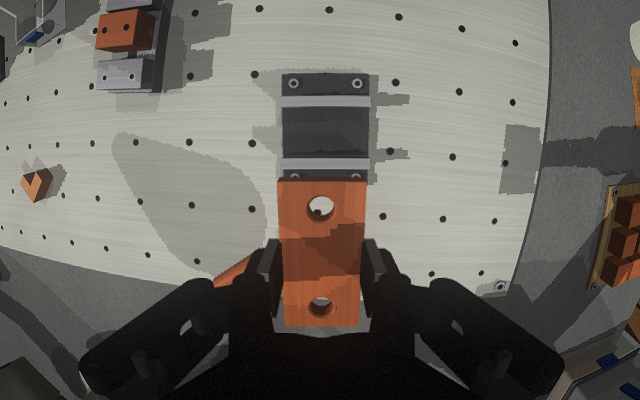

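```bash
python3 - <<'E'
from h import *
p=cam("wrist"); s=get_state(); print(np.round(s["ee_pos"],1))
for uv in [(326,97),(326,107),(326,158),(326,170)]: print(uv,pix(p,uv,46,True).round(1))
for uv in [(283,102),(369,102),(281,164),(369,164)]: print(uv,pix(p,uv,46,True).round(1))
for uv in [(321,206),(321,304)]: print(uv,pix(p,uv,s["ee_pos"][2]-63.2,True).round(1))
E
```

```text
[ 474.6 -388.3  252.3]
(326, 97) [ 558.4 -387.9   46. ]
(326, 107) [ 549.6 -388.4   46. ]
(326, 158) [ 504.  -391.3   46. ]
(326, 170) [ 493. -392.   46.]
(283, 102) [ 552.2 -350.4   46. ]
(369, 102) [ 557. -426.   46.]
(281, 164) [ 496.2 -350.9   46. ]
(369, 164) [ 501.1 -430.6   46. ]
(321, 206) [ 503.9 -387.1  189.1]
(321, 304) [ 450.8 -390.3  189.1]
```

Call:
{"method": "arm_command", "body": {"commands": [0,4.9,0.35,0,0,4,4.9,0.35,0,0,8,4.9,0.35,0,0,11,4.9,0.35,0,0,12,4.9,0.35,0,0,12.6,4.9,0.35,0,0,12.9,4.9,0.35,0,0,13,4.9,0.35,0,0]}}

```text
clock: 19.8
ee_pos: [524.4, -389.7, 125.6]
ee_rot: [[0.003, 0.998, 0.058], [-0.002, 0.058, -0.998], [-1.0, 0.002, 0.002]]
contact_force: [0.3, 0.1, -2.3]
width: 0.447
```

Call:
{"method": "arm_command", "body": {"commands": [0.1,0,0,0,0,0.2,0,0,0,0,0.2,0,0,0,0]}}

```text
clock: 20.1
ee_pos: [524.0, -389.2, 122.1]
ee_rot: [[0.001, 0.998, 0.058], [-0.001, 0.058, -0.998], [-1.0, 0.001, 0.001]]
contact_force: [0.4, -0.6, -3.5]
width: 0.446
```

Call:
{"method": "arm_command", "body": {"commands": [0.1,0,0,0,0,0.2,0,0,0,0,0.25,0,0,0,0,0.25,0,0,0,0]}}

```text
clock: 20.5
ee_pos: [523.8, -389.1, 119.3]
ee_rot: [[0.0, 0.998, 0.058], [-0.0, 0.058, -0.998], [-1.0, 0.0, 0.0]]
contact_force: [-0.2, -0.3, -1.6]
width: 0.445
```

Call:
{"method": "arm_command", "body": {"commands": [0.1,0,0,0,0,0.1,0,0,0,0,0.15,0,0,0,0,0.15,0,0,0,0]}}

```text
clock: 20.9
ee_pos: [523.9, -389.1, 119.2]
ee_rot: [[0.001, 0.998, 0.058], [-0.001, 0.058, -0.998], [-1.0, 0.001, 0.001]]
contact_force: [-4.7, 3.8, 6.5]
width: 0.445
```

Call:
{"method": "arm_command", "body": {"commands": [0,0,0,0,65,0,0,0,0,75,0,0,0,0,75,0,0,0,0,75,-3,0,0,0,80,-7,0,0,0,100,-11,0,0,0,100,-11,0,0,0,100]}}

```text
clock: 21.7
ee_pos: [525.3, -390.3, 235.9]
ee_rot: [[0.01, 0.998, 0.058], [-0.008, 0.058, -0.998], [-1.0, 0.009, 0.009]]
contact_force: [0.8, 0.2, 0.8]
width: 1.005
```

```bash
python3 w.py link 526 -389 46 3; python3 d.py 362 -301 215 -50.7
```

```text
place 0.73 [ 520.3 -389.9   45.4]
place 0.7 [462.2   8.1  13.8]
p 0.69 fit [ 524.44 -390.07    2.82    0.94] bbox [294, 151, 50, 94]
t 21.85 [ 523.8 -389.1  227.1] w 0.998 F [-0.4 -0.  -0.3]
shift [  1.21 -15.65  -9.73] twist -0.628 (rows 4.2; rows lin 3.7)
```

Call:
{"method": "arm_command", "body": {"commands": [1.2,-15.6,-9.7,-0.63,100,1.2,-15.6,-9.7,-0.63,100,1.2,-15.6,-9.7,-0.63,100,1.2,-15.6,-9.7,-0.63,100,1.2,-15.6,-9.7,-0.63,100,1.2,-15.6,-9.7,-0.63,100]}}

```text
clock: 22.45
ee_pos: [362.0, -300.9, 214.1]
ee_rot: [[-0.001, 0.773, 0.634], [0.001, 0.634, -0.773], [-1.0, -0.0, -0.001]]
contact_force: [1.1, 0.6, -0.5]
width: 1.0
```

```bash
python3 w.py bar 362 -301 12 39 pics/w8.png; python3 d.py 362 -301 88 -50.7
```

```text
place 0.91 [ 367.2 -301.8   23.9]
p 0.96 fit [ 365.3  -302.05   37.89    0.93] bbox [286, 176, 76, 32]
t 22.6 [ 363.2 -301.7  215. ] w 1.0 F [ 1.2 -0.3  0.6]
shift [12.7  -0.05 -0.12] twist 0.001 (rows 0.0; rows lin 2.5)
```

View pics/w8.png

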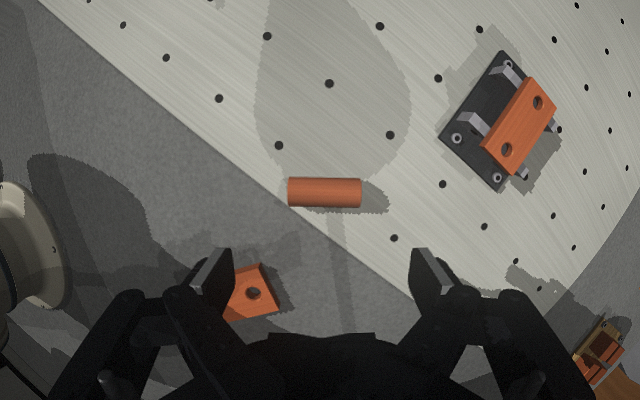

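Call:
{"method": "arm_command", "body": {"commands": [5,0.1,0.12,0.02,100,10,0.1,0.12,0.02,100,12.6,0.1,0.12,0.02,100,13.1,0.1,0.12,0.02,100,13.1,0.1,0.12,0.02,100,13.1,0.1,0.12,0.02,0,13.1,0.1,0.12,0.02,0,13.1,0.1,0.12,0.02,0]}}

```text
clock: 23.4
ee_pos: [365.3, -302.7, 87.4]
ee_rot: [[0.004, 0.785, 0.619], [-0.004, 0.619, -0.785], [-1.0, 0.001, 0.005]]
contact_force: [0.3, -0.5, 6.4]
width: 0.703
```

Call:
{"method": "arm_command", "body": {"commands": [0,0,0,0,0,0,0,0,0,0,0,0,0,0,0]}}

```text
clock: 23.7
ee_pos: [365.3, -302.7, 87.4]
ee_rot: [[0.004, 0.785, 0.619], [-0.004, 0.619, -0.785], [-1.0, 0.001, 0.006]]
contact_force: [-0.1, -0.4, 6.0]
width: 0.709
```

```bash
python3 d.py 400 -50 230 0; python3 d.py 400 0 230 0;
```

```text
t 23.7 [ 365.3 -302.7   87.4] w 0.709 F [-0.1 -0.4  6. ]
shift [-14.34  18.39 -17.61] twist -0.903 (rows 6.0; rows lin 5.8)
t 23.7 [ 365.3 -302.7   87.4] w 0.709 F [-0.1 -0.4  6. ]
shift [-14.36  21.48 -21.54] twist -0.903 (rows 6.0; rows lin 6.7)
```

Call:
{"method": "arm_command", "body": {"commands": [-5,0,0,0,0,-10,0,0,0,0,-15,21.5,-21.5,-0.9,0,-15,21.5,-21.5,-0.9,0,-15,21.5,-21.5,-0.9,0,-15,21.5,-21.5,-0.9,0,-15,21.5,-21.5,-0.9,0,-15,21.5,-21.5,-0.9,0]}}

```text
clock: 24.5
ee_pos: [398.4, -5.7, 234.0]
ee_rot: [[0.002, -0.003, 1.0], [-0.0, 1.0, 0.003], [-1.0, -0.0, 0.002]]
contact_force: [1.6, -1.2, -2.9]
width: 0.709
```

```bash
python3 d.py 569 389 240 73.2
```

```text
t 24.5 [398.4  -5.7 234. ] w 0.709 F [ 1.6 -1.2 -2.9]
shift [-0.57 39.43 17.17] twist -1.275 (rows 8.5; rows lin 8.6)
```

Call:
{"method": "arm_command", "body": {"commands": [-0.6,39.4,17.2,-1.27,0,-0.6,39.4,17.2,-1.27,0,-0.6,39.4,17.2,-1.27,0,-0.6,39.4,17.2,-1.27,0,-0.6,39.4,17.2,-1.27,0,-0.6,39.4,17.2,-1.27,0,-0.6,39.4,17.2,-1.27,0,-0.6,39.4,17.2,-1.27,0]}}

```text
clock: 25.3
ee_pos: [560.3, 360.5, 238.7]
ee_rot: [[0.0, -0.933, 0.359], [-0.0, 0.359, 0.933], [-1.0, -0.0, -0.0]]
contact_force: [1.5, 0.7, -2.2]
width: 0.712
```

```bash
python3 d.py 569 389 240 73.2
```

```text
t 25.3 [560.3 360.5 238.7] w 0.712 F [ 1.5  0.7 -2.2]
shift [-0.13  0.21  2.97] twist -0.074 (rows 0.5; rows lin 0.6)
```

Call:
{"method": "arm_command", "body": {"commands": [0,0.2,3,-0.07,0,0,0.2,3,-0.07,0,0,0.2,3,-0.07,0]}}

```text
clock: 25.6
ee_pos: [568.8, 387.5, 237.8]
ee_rot: [[-0.001, -0.954, 0.299], [-0.001, 0.299, 0.954], [-1.0, 0.001, -0.002]]
contact_force: [0.1, -0.4, -2.8]
width: 0.708
```

```bash
python3 w.py vblock 525.2 402.6 12 -17 pics/w9.png; python3 d.py 525.2 402.6 118.8 73.2
```

```text
place 0.85 [529.  401.    7.6]
p 0.87 fit [527.27 401.87 -16.3    0.96] bbox [301, 78, 46, 123]
t 25.75 [569.  386.  239.3] w 0.71 F [-0.4  0.  -2.4]
shift [12.05  4.68  0.26] twist -0.012 (rows 0.1; rows lin 2.6)
```

View pics/w9.png

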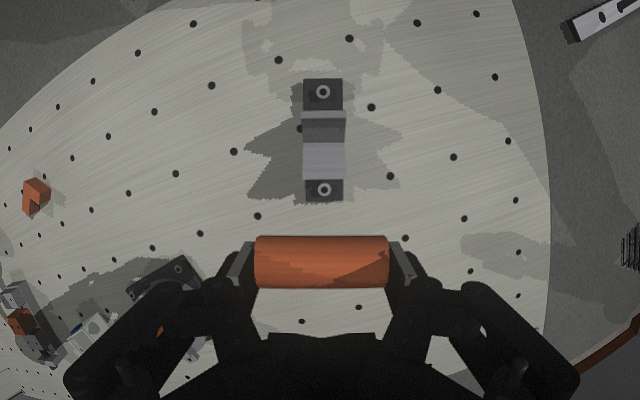

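```bash
python3 - <<'E'
from h import *
p=cam("wrist"); s=get_state(); print(np.round(s["ee_pos"],1))
a=[pix(p,uv,22,True) for uv in [(323,91),(324,189)]]; print(np.round(a,1),np.mean(a,0).round(1))
for uv in [(256,262),(388,262)]: print(pix(p,uv,s["ee_pos"][2]-62.4,True).round(1))
E
```

```text
[569.  386.  239.5]
[[484.3 413.9  22. ]
 [572.7 387.2  22. ]] [528.5 400.5  22. ]
[559.6 355.3 177.1]
[578.8 416.6 177.1]
```

Call:
{"method": "arm_command", "body": {"commands": [0,4.42,0.22,-0.01,0,4,4.42,0.22,-0.01,0,7.5,4.42,0.22,-0.01,0,9.8,4.42,0.22,-0.01,0,11,4.42,0.22,-0.01,0,11.5,4.42,0.22,-0.01,0,11.8,4.42,0.22,-0.01,0,11.8,4.42,0.22,-0.01,0]}}

```text
clock: 26.6
ee_pos: [528.0, 402.6, 122.2]
ee_rot: [[0.002, -0.957, 0.29], [0.001, 0.29, 0.957], [-1.0, -0.001, 0.002]]
contact_force: [0.2, 0.1, -2.9]
width: 0.709
```

Call:
{"method": "arm_command", "body": {"commands": [0.1,0,0,0,0,0.2,0,0,0,0,0.2,0,0,0,0]}}

```text
clock: 26.9
ee_pos: [527.6, 402.6, 119.2]
ee_rot: [[0.001, -0.957, 0.29], [0.0, 0.29, 0.957], [-1.0, -0.0, 0.001]]
contact_force: [1.0, 0.0, -1.0]
width: 0.706
```

Call:
{"method": "arm_command", "body": {"commands": [0.05,0,0,0,0,0.1,0,0,0,0,0.1,0,0,0,0]}}

```text
clock: 27.2
ee_pos: [527.8, 402.6, 118.9]
ee_rot: [[0.001, -0.957, 0.29], [0.001, 0.29, 0.957], [-1.0, -0.001, 0.001]]
contact_force: [-0.8, -1.5, 3.6]
width: 0.712
```

Call:
{"method": "arm_command", "body": {"commands": [0,0,0,0,100,0,0,0,0,100,0,0,0,0,100,0,0,0,0,100,-3,0,0,0,100,-7,0,0,0,100,-11,0,0,0,100,-13,0,0,0,100]}}

```text
clock: 28.0
ee_pos: [527.9, 402.9, 252.7]
ee_rot: [[0.005, -0.957, 0.29], [0.003, 0.29, 0.957], [-1.0, -0.004, 0.005]]
contact_force: [0.4, 0.3, 0.9]
width: 0.999
```

```bash
python3 w.py bar 527.5 402 43.4 -16 pics/w10.png; cat > c.py <<'E'
from fit import *
G=dict(block=(628,-185,34),slug=(663.4,170,54),bar=(527.5,402,43.4),link=(525,-389,46),box=(697.5,-8,12))
P=[cam("top"),cam("scene")]
for k,g in G.items():
    for p in P:
        b=pick(p,k,g[:2])
        if b: print(k,np.round(fit([(p,b[1])],k,g[:2],g[2]),2))
for d in place_of(P[1],"offcut")[:1]: print("offcut",toworld(P[1],d["location"]).round(1))
for d in place_of(P[1],"link")[:2]: print("link",toworld(P[1],d["location"]).round(1))
a=P[0]["img"][100:320,160:490]; cv2.imwrite("pics/end.png",cv2.resize(a,None,fx=2.4,fy=2.4,interpolation=cv2.INTER_CUBIC))
E
python3 c.py; python3 -c "
from h import *
s=get_state();print(s['ee_pos'],s['clock'])"
```

```text
place 0.94 [529.7 404.3  57. ]
p 0.83 fit [527.57 402.21 -16.87   0.96] bbox [283, 175, 74, 31]
block [ 624.67 -186.2   175.05    0.91]
block [ 613.32 -185.05  177.25    0.73]
slug [663.03 169.49  40.89   0.81]
slug [660.97 171.39   3.15   0.92]
bar [5.3628e+02 4.0489e+02 2.1730e+01 3.6000e-01]
bar [587.07 373.05  84.65   0.65]
link [ 523.67 -389.95    2.75    0.92]
link [ 522.78 -388.78    3.05    0.96]
box [698.37  -9.26 193.72   0.96]
box [699.63  -6.74  13.     0.95]
offcut [468.2   6.9  13.3]
link [ 524.2 -389.7   46.6]
link [ 196.9 -298.8    2.9]
[527.46482163 402.44450591 247.718538  ] 28.85
```

View pics/w10.png

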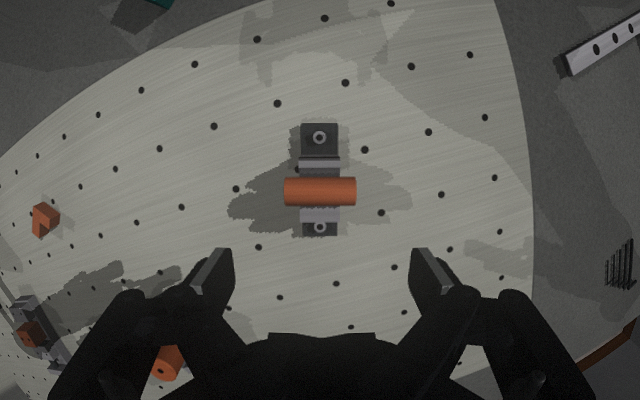

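View pics/end.png

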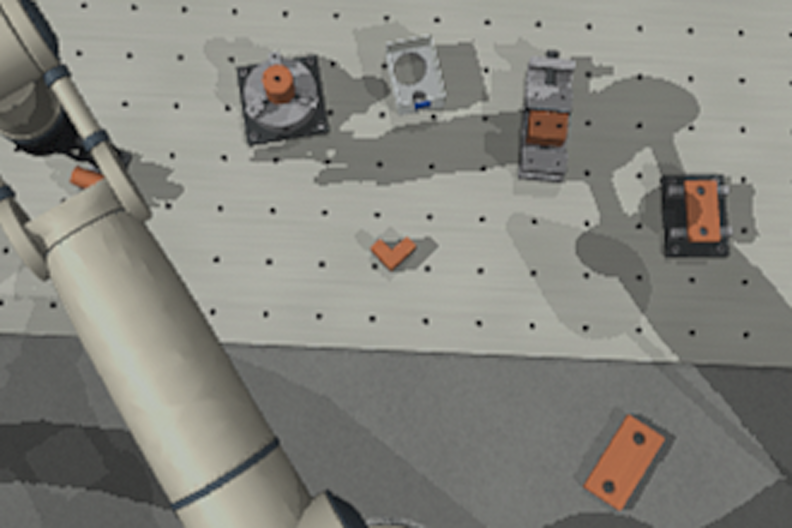

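```bash
python3 -c "
from bench import *
print(close_job())"
```

```text
the job is handed in; nothing more can be done
None
```

All four copper blanks are in their holders and let go, and I handed the job in at about 29 s of the 104 s. The hand-in gave no verdict.

Each blank was lowered in small steps until the force showed contact, then released. Last positions (mm):

| Blank | Measured position | Holder position | Yaw off holder's line | Measured with |
|---|---|---|---|---|
| Slug in chuck | (663.3, 169.9) | (663.4, 170.2) | not needed | wrist camera |
| Block in vise | (624.7, -186.2) | (624.4, -185.3) | about 1.5° | top camera |
| Link on parallels | (523.7, -390.0) | (524.4, -389.6) | within 1° | top camera |
| Bar in V-block | (527.6, 402.2) | (527.3, 401.9) | within 1° | wrist camera |

- **Left alone:** the box fits within about 2 mm of its first position and the offcut within about 4 mm, which is measuring noise. The turquoise block and the larger link were not handled.
- **Checks that disagreed:** the scene camera's last fit of the block was about 11 mm off in x (overlap 0.73), because the vise jaw hides part of it. The top and scene fits of the bar were unusable because the arm stood in front of it. I relied on the top and wrist views for these, which agree with the set-down positions.
- **Regrasp:** the first grip on the link was too close to the fingertips, so I regripped it lower before lifting.

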